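Hold the cakes up out of their mould

ROBOT

A 7-joint arm with a two-finger parallel gripper is mounted at the origin on the work surface. World frame = base frame: x ahead of the robot, y to its left, z up, the work surface at z = 0. Lengths are in m, angles in rad, forces in N, time in s.
With the tool pointing down it reaches from about 0.4 to 0.875 m from the base axis. Payload 19.3 kg.
Tool frame: the origin (TCP) lies midway between the tips of the shut fingers; the grasp point (between the pads) lies 19 mm behind it; z points along the fingers, y is the line along which they close (so a half turn about z gives the same grasp; the last joint's range is limited). The gripper opens to 85 mm and grips with 20 to 120 N. Pads are 22 mm wide; open, the fingers measure 114 mm over their backs; the gripper's body (76 mm by 85 mm) begins 54 mm behind the grasp point. The pads swing forward as they close: fully open they stand 13 mm farther back than shut.
Start: joints at [1.23, 0.521, -0.036, 1.599, 0.021, 1.021, -0.113], TCP at [0.167, -0.602, 0.231] pointing down, gripper open.
Joint ranges: [-2.91, 2.91], [-0.3, 2.13], [-1.5, 1.42], [0.17, 2.43], [-1.26, 4.41], [0.16, 1.93], [-2.52, 2.52]. Speed limits (rad/s): [1.89, 1.89, 2.39, 2.39, 3.01, 3.01, 3.01].

INTERFACE

Orientations are given as [roll, pitch, yaw] about the fixed x, y, z axes, in that order (R = Rz(yaw) Ry(pitch) Rx(roll)).
In Python, from workcell import bot, cams, readout, job_done gives the robot as it stands (bot), with the cameras (cams), the readings (readout) and the job as plain functions.
- The arm moves only by the tool nudge_tcp, called as name(argument=value, ...), one argument or row to a line, values as JSON. Schema: {"type":"object","properties":{"ticks":{"type":"array","items":{"type":"array","items":{"type":"array","items":{"type":"number"},"minItems":7,"maxItems":7},"minItems":1,"maxItems":5},"minItems":1,"maxItems":1},"force":{"type":"number"},"only":{"type":"string"},"quiet":{"type":"boolean"},"lines":{"type":"string"}},"required":["ticks"],"additionalProperties":false}. ticks is a list that holds a single list of rows (three levels of brackets), with 1 to 5 rows, each of 7 numbers: the finger opening in m, then dx, dy, dz in shares of 0.5 m (1.0 is 0.5 m), then a rotation vector rx, ry, rz in normalised numbers (1 is 360 degrees); each row is the pose to reach, as a shift and turn from the pose commanded when the call began, along the tool's axes at that moment; what a row does not reach only later rows make up. A row lasts 1/8 s, in which the tool goes at most 0.0625 m and 0.188 rad, less where a joint would pass 70% of its speed; a pose out of reach is approached as far as the arm can. The fingers move at their own pace and stop on an object; force is the grip in N (left out, the last holds). Time passes only in rows, so rows that do not move let the fingers close. The tool returns the time, the measured TCP pose, the force, the opening and the grip force at its end. only (a regular expression) keeps the lines of the reply that match it, lines (a string "A,B") keeps lines A to B, and quiet returns only ok. A shift or turn number past 1, either way, is cut back to 1. Input that does not fit is refused with a message, and nothing moves.
- readout.observe(): the state, without advancing time (a new reading comes with each control period).
- cams.grab_frame(name): name is "scene" or "top" or "wrist"; returns the picture (384x512x3 uint8, blue, green, red); there is no depth.
- cams.calibration(name): a dict with "vfov" (degrees; the focal length in pixels is half the picture's height over the tangent of half this angle, whatever the lens; pixels are square), "cx", "cy" (the principal point, pixels), "eye" and "attitude" of the camera in the world. Camera axes: x right, y down, z forward; pixel columns grow to the right and rows downward; lengths in m; the calibration is good to about 2 mm. A picture is of the moment at which its call begins: read the wrist's pose just before it. calibration takes no time and is no camera call; for the wrist camera it gives the pose at the moment of the call.
- job_done(): hands the job in; it is judged then, once.
The state is a dict: "clock": time; "qpos": joint angles; "qd": joint speeds; "joint_efforts": joint torques, N m; "position": TCP position; "tool_rot": TCP orientation; "force": force on the tool from outside, world axes, zero at the start; "moment": the same for the moment, N m; "grip_width": finger opening in m; "finger_force": force on a finger pad.
Only numpy, scipy, OpenCV 4.12 (cv2) and the standard library are available. Lean on these libraries where they do the work, as an engineer would, in place of code of your own. Each camera call takes 0.05 s, during which the arm holds its last target. There are 200 camera calls.

TASK

Free the lifting carriage of the demoulding stand by turning its black lock knob a quarter turn counter-clockwise (seen from above) to its stop, then press the red handle down until the carriage's yellow pointer is level with the green collar on the rod, so that the six cakes stand at picking height. The handle springs back, so keep holding it there: the program finishes while the gripper is still pressing the handle and the pointer is level with the collar. Leave the spatula, the brush, the tray and the dish of cakes around the stand where they are.

Things in the scene. Friction and masses are not known exactly. Their poses are not given: they have to be found in the camera images.
- stand: Fixed demoulding stand. Origin: bench height under the mould plate's centre; z up. Steel base 220 (x) x 310 (y) x 12 mm. Dark mould plate 190 x 130 mm, top 142 mm high; six chocolate-topped cakes in it, tops 152 mm high at rest. In its frame: knob axis at x -45, y +100 mm; collar rod (8 mm thick, top 176 mm high) at x +12, y +135; handle pivot at x 0, y -85, z 85; handle points to -y.
- carriage (a joint): Lift of the carriage (aluminium plate under the mould, with the cakes, a brass ear and the yellow pointer) in m: 0 down, 0.042 upper stop. Geared to the handle: 0.08 m per rad, so about 0.4 mm of lift per mm that the red pad goes down. While the knob is locked, its tongue over the brass ear stops the lift after about 3 mm.
- knob (a joint): Lock knob's angle in rad, growing counter-clockwise seen from above: 0 locked (its steel tongue lies over the brass ear, along the stand's +x), 1.55 at its stop, free; starts between 0 and 0.2. The carriage can pass from about 1.0 on. It stays where it is left; friction 0.05 N m.
- knob_grip (a point): Grip point on the knob's vertical axis, 178 mm above the bench. Black bar grip 44 mm long (this frame's x, turning with the knob; along the stand's x at joint 0), 14 mm wide (y), from 159 to 193 mm high, on a 42 mm disc (underside 153 mm); white line on the tongue's half of its top. The mould plate's edge is 35 mm from the axis, at 142 mm height.
- handle: Spring-loaded lever with a red pad, origin on its level pivot (along the stand's x). Rises 0.30 rad above level at rest, swings down 0.525 rad to its stop (0.225 rad below level), and springs back up when let go. Steel bar 18 x 10 mm.
- handle_pad (a point): Centre of the top face of the red pad at the handle's end, 200 mm from the pivot; about 153 mm above the bench at rest, about 50 mm at full stroke. Pad 56 mm across, 70 mm along the handle, 14 mm thick. Pressing it straight down takes about 3 to 4 N at first, 11 N at full stroke; it pushes back as hard. Freely reached from above.
- pointer_tip (a point): Outer tip of the yellow pointer on the carriage's brass ear (blade 4 mm thick; this point is at its mid thickness), 103 mm above the bench when the carriage is down; it ends beside the collar.
- collar_mid (a point): Centre (mid height) of the green collar on the steel rod: 20 mm in diameter, 12 mm high. Fixed, at a height that differs from start to start: 15 to 29 mm above the pointer's rest height.
- spatula: Loose spatula lying beyond the stand. Bystander: leave alone. Origin at its underside (tool lies along its x).
- brush: Loose brush lying between the robot and the stand. Bystander: leave alone. Origin at its underside (tool lies along its x).
- cake_tray: Pink tray 200 x 150 x 35 mm with six cakes, to the robot's right. Bystander: leave alone. Origin at its underside centre.
- cake_dish: White dish 84 mm wide with one cake, left of the stand. Bystander: leave alone. Origin at its underside centre.

How it is judged:
By the outcome, as a careful person would: the job done as asked, in the order asked, and still so for the second after the job is handed in, while the arm keeps its last pose, push and grip.
It also fails if it takes over 42 s, if anything falls off the work surface, if the arm or the gripper's body presses on something with over 40 N, if the wrist force passes 120 N, or if a joint passes its speed limit or range.

## Working session

There is one attempt and no reset: what is moved stays moved. The work goes in short steps, Python scripts to look and compute and a tool call to move; the robot and the scene stay as the last step left them, time stands still between calls to the robot, and variables do not carry over. Pictures are saved under pics/ and viewed, at most 10 in all, crops included, and the job is handed in when it is done.

```bash
ls; mkdir -p pics
```

Run:
```python
from workcell import bot, cams, readout, job_done
import cv2,numpy as np
s=readout.observe();print(s['clock'],s['position'],s['tool_rot'],s['grip_width'])
for n in("scene","top"):
    im=cams.grab_frame(n);cv2.imwrite(f"pics/{n}0.png",im);print(n,cams.calibration(n))
```

```text
pics
workcell.py
0.0 [ 0.16707848 -0.60191212  0.23072661] [-3.14044348e+00  7.95665648e-05  2.70824830e-01] 0.08539719902155422
scene {'vfov': 56.350850251794554, 'cx': 259.75362780976064, 'cy': 195.42523512895573, 'eye': array([1.39579141, 0.04968564, 0.87308721]), 'attitude': array([-2.30341831,  0.01193405,  1.74248429])}
top {'vfov': 52.853106859186965, 'cx': 253.31040847119618, 'cy': 190.66525972487665, 'eye': array([ 0.50413616, -0.09749053,  1.16338833]), 'attitude': array([-3.08060851, -0.00967155, -1.5457326 ])}
```

View pics/scene0.png

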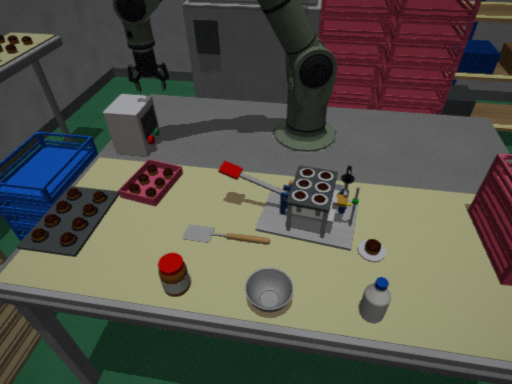

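View pics/top0.png

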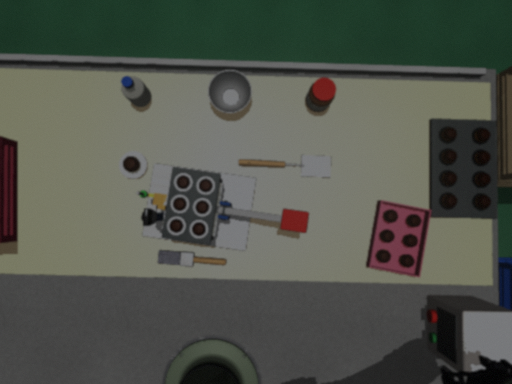

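The scene view shows the stand at about (315,205), its red pad at (231,170), and the knob at (348,175). The green collar is at (355,201). In the top view the plate is at (193,205), the pad at (295,221), the knob at (151,216) and the collar at (143,194).

Create h.py:
```python
import numpy as np,cv2
from scipy.spatial.transform import Rotation as Ro
def ray(c,u,v):
    f=192/np.tan(np.radians(c['vfov'])/2)
    d=Ro.from_euler('xyz',c['attitude']).as_matrix()@np.array([(u-c['cx'])/f,(v-c['cy'])/f,1]);return c['eye'],d/np.linalg.norm(d)
def plane(c,u,v,z):
    e,d=ray(c,u,v);return e+d*(z-e[2])/d[2]
def proj(c,p):
    f=192/np.tan(np.radians(c['vfov'])/2)
    q=Ro.from_euler('xyz',c['attitude']).as_matrix().T@(np.asarray(p)-c['eye']);return np.array([c['cx']+f*q[0]/q[2],c['cy']+f*q[1]/q[2]])
def tri(c1,p1,c2,p2):
    e1,d1=ray(c1,*p1);e2,d2=ray(c2,*p2)
    t=np.linalg.lstsq(np.c_[d1,-d2],e2-e1,rcond=None)[0];a=e1+t[0]*d1;b=e2+t[1]*d2
    return (a+b)/2,np.linalg.norm(a-b)
def mask(im,lo,hi,roi):
    m=cv2.inRange(cv2.cvtColor(im,cv2.COLOR_BGR2HSV),lo,hi);r=np.zeros_like(m);x0,y0,x1,y1=roi;r[y0:y1,x0:x1]=m[y0:y1,x0:x1]
    return r
def cen(m):
    n,l,s,c=cv2.connectedComponentsWithStats(m);i=1+np.argmax(s[1:,4]);return c[i],s[i],(l==i).astype(np.uint8)
```

Run:
```python
from workcell import bot, cams, readout, job_done
from h import *
T=cv2.imread('pics/top0.png');S=cv2.imread('pics/scene0.png');ct=cams.calibration('top');cs=cams.calibration('scene')
rt,st,mt=cen(mask(T,(0,150,60),(8,255,255),(270,200,320,240)));rs,ss,_=cen(mask(S,(0,150,60),(8,255,255),(215,155,248,185)))
print('red',rt,st,rs,ss,tri(ct,rt,cs,rs),cv2.minAreaRect(cv2.findNonZero(mt)))
g,sg,_=cen(mask(T,(45,120,40),(85,255,255),(130,185,155,205)));gs,sgs,_=cen(mask(S,(45,120,40),(85,255,255),(345,190,365,212)))
print('green',g,sg,gs,sgs,tri(ct,g,cs,gs))
m=mask(T,(0,0,0),(180,110,95),(162,160,224,250));c,s,mm=cen(cv2.morphologyEx(m,cv2.MORPH_CLOSE,np.ones((9,9))))
r=cv2.minAreaRect(cv2.findNonZero(mm));print('plate',s,r)
b=np.array([plane(ct,*p,.142) for p in cv2.boxPoints(r)]);print(b,b.mean(0),np.linalg.norm(b-np.roll(b,1,0),axis=1))
a=T[180:240,130:190];c2=S[155:225,320:380]
cv2.imwrite('pics/crop.png',np.hstack([cv2.resize(a,(400,400),interpolation=2),cv2.resize(c2,(343,400),interpolation=2)]))
```

```text
red [294.1010101  220.56767677] [281 210  27  22 495] [230.2265625 169.3828125] [219 161  24  18 256] (array([ 0.4905376 , -0.21492736,  0.14682206]), np.float64(0.00016210069108794402)) ((294.0699768066406, 220.5099639892578), (25.173004150390625, 19.940410614013672), 8.130102157592773)
green [143.81818182 193.40909091] [141 191   6   6  22] [355.19230769 200.65384615] [353 198   6   6  26] (array([0.55290075, 0.19001832, 0.12223098]), np.float64(0.002987236083675444))
plate [ 162  167   62   81 4174] ((193.93930053710938, 206.64450073242188), (62.1153678894043, 75.64845275878906), 8.746162414550781)
[[ 0.43253335  0.14219894  0.142     ]
 [ 0.63044765  0.11966748  0.142     ]
 [ 0.60952172 -0.04386291  0.142     ]
 [ 0.41184901 -0.01937043  0.142     ]] [0.52108793 0.04965827 0.142     ] [0.16288801 0.19919271 0.16486384 0.19918429]
```

View pics/crop.png

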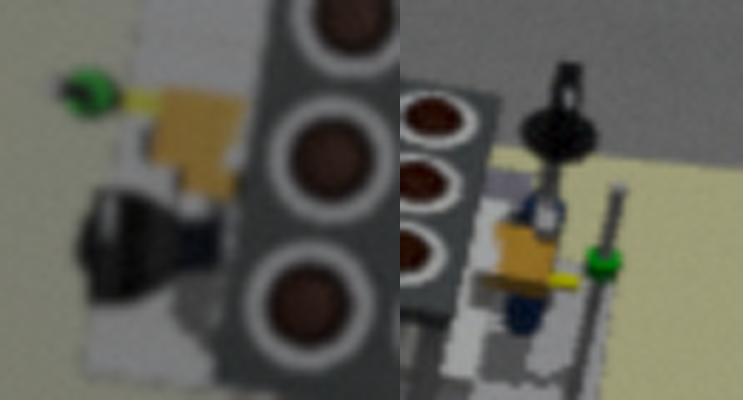

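The manual's scale: shifts go in shares of 0.5 m and turns go in shares of 360 degrees. Converting my numbers, 0.25 m / 0.5 = 0.5, -0.09 m / 0.5 = -0.18.

nudge_tcp(
  ticks=[
    [[0.085, 0.1, -0.06, -0.04, 0, 0, 0], [0.085, 0.2, -0.12, -0.08, 0, 0, 0], [0.085, 0.3, -0.18, -0.12, 0, 0, 0], [0.085, 0.4, -0.24, -0.16, 0, 0, 0], [0.085, 0.5, -0.3, -0.2, 0, 0, 0]],
  ],
  force=30,
)

```text
clock: 0.72
position: [0.3689, -0.3892, 0.3319]
tool_rot: [-3.141, 0.0, 0.271]
force: [1.0, -1.6, 0.6]
grip_width: 0.0853
finger_force: 0.0
```

nudge_tcp(
  ticks=[
    [[0.06, 0.09, -0.08, 0, 0, 0, 0], [0.06, 0.18, -0.16, 0, 0, 0, 0], [0.06, 0.22, -0.26, 0, 0, 0, 0], [0.06, 0.24, -0.38, 0, 0, 0, 0], [0.06, 0.26, -0.5, 0, 0, 0, 0]],
  ],
  force=30,
)

```text
clock: 1.35
position: [0.4258, -0.1132, 0.3311]
tool_rot: [-3.141, 0.0, 0.271]
force: [2.2, 1.3, -0.0]
grip_width: 0.0601
finger_force: 0.0
```

```bash
python3 -c "
from workcell import bot, cams, readout, job_done
s=readout.observe();print(s['position'],s['tool_rot'],s['qpos'])"
```

```text
[ 0.42579686 -0.11324814  0.33110644] [-3.14148459e+00  2.72286556e-04  2.70776746e-01] [ 0.40706508  0.12671593 -0.31203261  1.90673591  0.04322129  1.11486166
 -1.22169416]
```

Converted, -0.22 m / 0.5 = -0.44, 0.05 m / 0.5 = 0.1, 0.32 rad / 6.2832 = 0.0509.

nudge_tcp(
  ticks=[
    [[0.06, 0.05, -0.11, 0, 0, 0, 0.0127], [0.06, 0.1, -0.22, 0, 0, 0, 0.0255], [0.06, 0.15, -0.33, 0, 0, 0, 0.0382], [0.06, 0.2, -0.44, 0, 0, 0, 0.0509], [0.06, 0.2, -0.44, 0, 0, 0, 0.0509]],
  ],
  force=30,
)

```text
clock: 1.98
position: [0.4635, 0.1279, 0.331]
tool_rot: [-3.14, 0.001, -0.045]
force: [-0.7, -1.4, 0.3]
grip_width: 0.06
finger_force: 0.0
```

Run:
```python
from workcell import bot, cams, readout, job_done
import cv2
from h import *
s=readout.observe();c=cams.calibration('wrist');im=cams.grab_frame('wrist');cv2.imwrite('pics/w1.png',im);print(s['position'],s['tool_rot'],s['qpos'],c)
import pickle;pickle.dump(c,open('w1.pkl','wb'))
for p in [(.492,.163,.193),(.5529,.19,.122)]: print(proj(c,p))
```

```text
[0.46346579 0.12788424 0.33099385] [-3.14010449e+00  7.58201079e-04 -4.45984890e-02] [ 0.01238418  0.21323595 -0.47842797  1.81343484  0.10557638  1.14032872
 -2.11632575] {'vfov': 69.41104975824588, 'cx': 255.2734476315365, 'cy': 192.32278276040117, 'eye': array([0.53279781, 0.12505607, 0.47446395]), 'attitude': array([ 2.86262267e+00,  1.74154912e-03, -1.61575576e+00])}
[220.33557917 156.2845992 ]
[201.21871789  98.10558483]
```

View pics/w1.png

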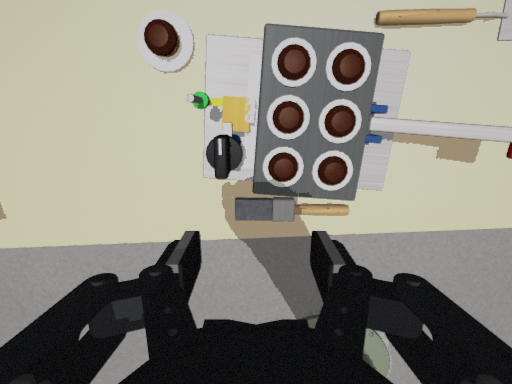

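The wrist view shows the knob bar from about (222,137) to (222,178), close to the predicted (220,156). The green collar is at (201,100) and the yellow pointer at (217,102).

Run:
```python
from workcell import bot, cams, readout, job_done
from h import *
import pickle
c=pickle.load(open('w1.pkl','rb'));W=cv2.imread('pics/w1.png');T=cv2.imread('pics/top0.png');S=cv2.imread('pics/scene0.png');ct=cams.calibration('top');cs=cams.calibration('scene')
def G(im,roi): return cen(mask(im,(45,120,40),(85,255,255),roi))
w,sw,_=G(W,(190,85,215,115));g,_,_=G(T,(130,185,155,205));s,_,_=G(S,(345,190,365,212))
print('green',w,sw,'w-s',tri(c,w,cs,s),'w-t',tri(c,w,ct,g))
def Y(im,roi): return cen(mask(im,(24,140,90),(34,255,255),roi))
for n,im,cc,roi in(('w',W,c,(205,95,225,110)),('s',S,cs,(338,195,356,212))):
    y,sy,_=Y(im,roi);print('yel',n,y,sy); 
yw=Y(W,(205,95,225,110))[0];ys=Y(S,(338,195,356,212))[0];print(tri(c,yw,cs,ys))
g=cv2.cvtColor(W,cv2.COLOR_BGR2GRAY)[125:190,195:255];print(g[5:60:5,10:44:2])
cv2.imwrite('pics/crop2.png',cv2.resize(np.clip(W[80:195,180:260].astype(float)*1.6,0,255).astype(np.uint8),(417,600),interpolation=2))
```

```text
green [201.54545455  99.95804196] [193  92  16  16 143] w-s (array([0.55084523, 0.19093017, 0.12073124]), np.float64(0.00173552611548499)) w-t (array([0.55263974, 0.19271185, 0.10655893]), np.float64(0.0021667718542946845))
yel w [215.89156627 101.27710843] [210  98  13   7  83]
yel s [347.91666667 203.5       ] [346 202   5   4  12]
(array([0.54921564, 0.17362984, 0.10460972]), np.float64(0.002670783844626817))
[[200 200 199 199 200 198 198 198 198 199 202 202 202 189 169 170 172]
 [198 198 198 199 199 198 143  20  10  17  12  30 190 182  28  24  64]
 [200 198 197 102  31  40  80 202 130  66  36  14  31  68  60  34  24]
 [198 175  54  62  43  36  62 203 158  64  40   9  11  41  65  64  62]
 [183  45  55  55  50  40  48 203 188  60  39  10  22  59  62  59  62]
 [184  46  52  50  48  30  45  78  71  60  35  21  14  56  59  57  55]
 [194 131  50  48  46  37  48  54  53  56  39  12  16  53  54  54  52]
 [198 198 192  63  46  31  44  53  53  53  36  20   9  50  51  52  46]
 [196 197 195 194 188  29  47  47  48  49  38  24  19 116 149 148 145]
 [194 193 194 193 194  22  43  42  42  45  41  22 194 195 197 197 197]
 [200 199 198 201 199 200 198 201 199 201 199 199 200 200 200 199 186]]
```

View pics/crop2.png

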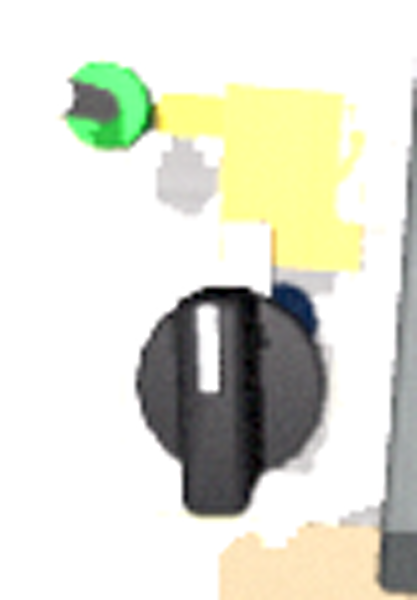

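Run:
```python
from workcell import bot, cams, readout, job_done
from h import *
import pickle
c=pickle.load(open('w1.pkl','rb'));cs=cams.calibration('scene')
a,b=plane(c,219.4,138.5,.193),plane(c,220.1,155.2,.193);print('line',a,b,np.arctan2(*(a-b)[[1,0]]))
e1,e2=plane(c,220.7,135.5,.193),plane(c,222,178.5,.193);print('bar',e1,e2,(e1+e2)/2,np.linalg.norm(e1-e2))
print(tri(c,(200.7,99.7),cs,(355.2,200.65)))
s=readout.observe();p=s['position'];R=Ro.from_euler('xyz',s['tool_rot']).as_matrix()
print(R.T@(np.array([.492,.163,.163])-p))
```

```text
line [0.50984433 0.16251442 0.193     ] [0.49311444 0.16315137 0.193     ] -0.03805411139318535
bar [0.51272816 0.16098075 0.193     ] [0.46877883 0.16311535 0.193     ] [0.4907535  0.16204805 0.193     ] 0.044001138422602
(array([0.55116015, 0.19136786, 0.12111343]), np.float64(0.000779895667225434))
[ 0.0268695  -0.03905098  0.16785966]
```

Converted, 0.1 m / 0.5 = 0.2, 0.05 m / 0.5 = 0.1.

nudge_tcp(
  ticks=[
    [[0.06, 0.053, -0.071, 0, 0, 0, 0], [0.06, 0.053, -0.071, 0.1, 0, 0, 0], [0.06, 0.053, -0.071, 0.2, 0, 0, 0], [0.06, 0.053, -0.071, 0.2, 0, 0, 0]],
  ],
  force=30,
)

```text
clock: 2.52
position: [0.4907, 0.1559, 0.2291]
tool_rot: [3.139, 0.005, -0.05]
force: [0.4, 0.0, 1.1]
grip_width: 0.0601
finger_force: 0.0
```

Run:
```python
from workcell import bot, cams, readout, job_done
from h import *
import pickle
c=cams.calibration('wrist');im=cams.grab_frame('wrist');cv2.imwrite('pics/w2.png',im)
pickle.dump(c,open('w2.pkl','wb'));c1=pickle.load(open('w1.pkl','rb'));cs=cams.calibration('scene')
print(proj(c,(.551,.191,.121)))
w,s,_=cen(mask(im,(45,120,40),(85,255,255),(60,0,300,192)));b=(s[0]+s[2]/2-.5,s[1]+s[3]/2-.5);print(w,s)
print(tri(c,b,cs,(355.2,200.65)),tri(c,b,c1,(200.7,99.7)))
for p in [(.5127,.161,.193),(.4688,.163,.193),(.4915,.1625,.193)]:print(proj(c,p))
```

```text
[212.38463413 125.2295013 ]
[213.84410646 124.52091255] [201 115  23  22 263]
(array([0.55078486, 0.19160247, 0.12082486]), np.float64(0.0004265216374398401)) (array([0.55096062, 0.19078559, 0.12331242]), np.float64(0.0004716207792106294))
[246.65113004 186.71689598]
[247.47382559 246.18012494]
[246.28964681 216.42199598]
```

View pics/w2.png

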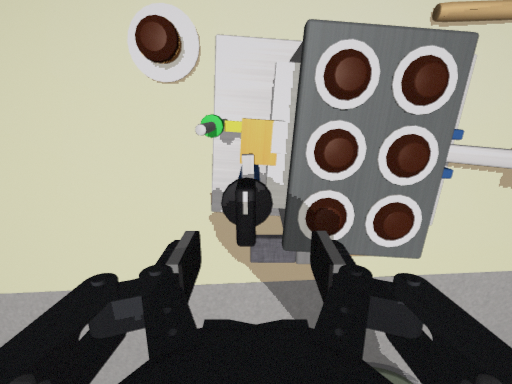

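The bar is centred at about (246,215), between the fingers at about columns 200 and 312, roughly 7 mm left of the tool's mid-line. I'll check whether the tool has settled.

nudge_tcp(
  ticks=[
    [[0.06, 0, 0, 0, 0, 0, 0], [0.06, 0, 0, 0, 0, 0, 0]],
  ],
  force=30,
)

```text
clock: 2.82
position: [0.4928, 0.1577, 0.233]
tool_rot: [-3.141, -0.002, -0.05]
force: [0.1, 0.1, 0.5]
grip_width: 0.06
finger_force: 0.0
```

```bash
python3 -c "
from workcell import bot, cams, readout, job_done
s=readout.observe();print(s['position'],s['tool_rot'],s['qpos'],s['qd'].round(3) if hasattr(s['qd'],'round') else s['qd'])"
```

```text
[0.49281428 0.15771147 0.2329813 ] [-3.14090488e+00 -2.45735204e-03 -4.96950104e-02] [-0.06232694  0.37817534 -0.46778753  1.86331336  0.20770377  0.94535641
 -2.24410459] [-0.004  0.005 -0.     0.008  0.002 -0.009 -0.002]
```

Converted, 0.069 m / 0.5 = 0.138, -0.005 m / 0.5 = -0.01.

nudge_tcp(
  ticks=[
    [[0.06, -0.002, -0.01, 0.04, 0, 0, 0], [0.06, -0.002, -0.01, 0.09, 0, 0, 0], [0.06, -0.002, -0.01, 0.138, 0, 0, 0], [0.06, -0.002, -0.01, 0.138, 0, 0, 0], [0.06, -0.002, -0.01, 0.138, 0, 0, 0]],
  ],
  force=30,
)

```text
clock: 3.45
position: [0.4919, 0.163, 0.1636]
tool_rot: [-3.141, -0.001, -0.049]
force: [0.2, 0.2, 0.1]
grip_width: 0.0599
finger_force: 0.0
```

nudge_tcp(
  ticks=[
    [[0.0, 0, 0, 0, 0, 0, 0], [0.0, 0, 0, 0, 0, 0, 0], [0.0, 0, 0, 0, 0, 0, 0], [0.0, 0, 0, 0, 0, 0, 0], [0.0, 0, 0, 0, 0, 0, 0]],
  ],
  force=30,
)

```text
clock: 4.08
position: [0.4915, 0.1628, 0.1628]
tool_rot: [-3.142, -0.001, -0.049]
force: [-1.9, -2.0, 7.4]
grip_width: 0.0135
finger_force: 33.6
```

```bash
python3 -c "
from workcell import bot, cams, readout, job_done
s=readout.observe();print(s['force'],s['moment'],s['qpos'])"
```

```text
[-1.90976573 -1.96970069  7.42169632] [-0.24193092  0.28547229 -0.06668692] [-0.10192478  0.47235931 -0.43926079  1.93074492  0.27452406  0.79619586
 -2.31284379]
```

Converted, -0.001 m / 0.5 = -0.002, -0.7 rad / 6.2832 = -0.1114.

nudge_tcp(
  ticks=[
    [[0.0, 0, 0, -0.002, 0, 0, -0.0223], [0.0, 0, 0, -0.002, 0, 0, -0.0446], [0.0, 0, 0, -0.002, 0, 0, -0.0668], [0.0, 0, 0, -0.002, 0, 0, -0.0891], [0.0, 0, 0, -0.002, 0, 0, -0.1114]],
  ],
  force=30,
)

```text
clock: 4.7
position: [0.4912, 0.1632, 0.1629]
tool_rot: [-3.141, -0.0, 0.656]
force: [1.9, 5.3, -13.7]
grip_width: 0.0135
finger_force: 31.2
```

```bash
python3 -c "
from workcell import bot, cams, readout, job_done
s=readout.observe();print(s['force'],s['moment'],s['qpos'])"
```

```text
[  1.93844612   5.32787131 -13.74495285] [ 1.13021413 -0.63834308 -0.08365654] [ 0.02568832  0.50340494 -0.61477948  1.92413251  0.38439083  0.83229231
 -1.70915326]
```

Converted, 0.0005 m / 0.5 = 0.001, -0.68 rad / 6.2832 = -0.1082.

nudge_tcp(
  ticks=[
    [[0.0, 0, 0, 0.001, 0, 0, -0.0223], [0.0, 0, 0, 0.001, 0, 0, -0.0446], [0.0, 0, 0, 0.001, 0, 0, -0.0668], [0.0, 0, 0, 0.001, 0, 0, -0.0891], [0.0, 0, 0, 0.001, 0, 0, -0.1082]],
  ],
  force=30,
)

```text
clock: 5.32
position: [0.4908, 0.1636, 0.1629]
tool_rot: [-3.141, -0.001, 1.336]
force: [-3.5, 5.9, -2.4]
grip_width: 0.0131
finger_force: 32.8
```

```bash
python3 -c "
from workcell import bot, cams, readout, job_done
s=readout.observe();print(s['force'],s['moment'],s['qpos'])"
```

```text
[-3.51229129  5.90982999 -2.41101787] [ 1.25002086  0.87073417 -0.09161198] [ 0.14115221  0.54640349 -0.78235173  1.9190978   0.49423679  0.87839554
 -1.12931893]
```

nudge_tcp(
  ticks=[
    [[0.0, 0, 0, 0, 0, 0, -0.0095], [0.0, 0, 0, 0, 0, 0, -0.0191], [0.0, 0, 0, 0, 0, 0, -0.0191]],
  ],
  force=30,
)

```text
clock: 5.7
position: [0.4908, 0.1636, 0.1629]
tool_rot: [-3.14, -0.001, 1.451]
force: [-4.6, 5.8, -0.3]
grip_width: 0.0142
finger_force: 37.1
```

```bash
python3 -c "
from workcell import bot, cams, readout, job_done
s=readout.observe();print(s['force'],s['moment'],s['qpos'])"
```

```text
[-4.57975009  5.82902724 -0.28975581] [ 1.33279416  0.96363672 -0.84693276] [ 0.16035142  0.55531266 -0.81096138  1.91815744  0.51287367  0.88780592
 -1.0302912 ]
```

The moment about z rose from −0.09 to −0.85 N m at yaw 1.45, so the knob is at its stop. Next I release, back up and check.

Converted, -0.08 m / 0.5 = -0.16, -0.03 m / 0.5 = -0.06, 0.02 rad / 6.2832 = 0.0032.

nudge_tcp(
  ticks=[
    [[0.05, 0, 0, 0, 0, 0, 0.0032], [0.05, 0, 0, 0, 0, 0, 0.0032], [0.05, 0, 0, 0, 0, 0, 0.0032], [0.05, 0, 0, -0.06, 0, 0, 0.0032], [0.05, 0, 0, -0.16, 0, 0, 0.0032]],
  ],
  force=30,
)

```text
clock: 6.32
position: [0.4907, 0.1625, 0.2429]
tool_rot: [-3.139, 0.001, 1.431]
force: [1.5, -0.3, 0.1]
grip_width: 0.05
finger_force: 0.0
```

nudge_tcp(
  ticks=[
    [[0.05, 0, 0, -0.1, 0, 0, 0], [0.05, 0, 0, -0.18, 0, 0, 0], [0.05, 0, 0, -0.18, 0, 0, 0], [0.05, 0, 0, -0.18, 0, 0, 0]],
  ],
  force=30,
)

```text
clock: 6.82
position: [0.4911, 0.1624, 0.3322]
tool_rot: [-3.141, 0.001, 1.431]
force: [0.1, 0.3, -0.2]
grip_width: 0.0499
finger_force: 0.0
```

Run:
```python
from workcell import bot, cams, readout, job_done
from h import *
import pickle
s=readout.observe();print(s['position'],s['tool_rot'],s['qpos'])
c=cams.calibration('wrist');im=cams.grab_frame('wrist');cv2.imwrite('pics/w3.png',im);pickle.dump(c,open('w3.pkl','wb'))
print(c['eye'],proj(c,(.4915,.1625,.193)),proj(c,(.551,.191,.121)))
```

```text
[0.49113346 0.16243496 0.33216204] [-3.14120118e+00  5.91984230e-04  1.43061528e+00] [ 0.26764436  0.36145642 -0.91868612  1.71320133  0.30423873  1.21905876
 -0.86670173]
[0.50042449 0.23218047 0.47566386] [256.06739033 182.45655797] [299.38961113 140.60470746]
```

View pics/w3.png

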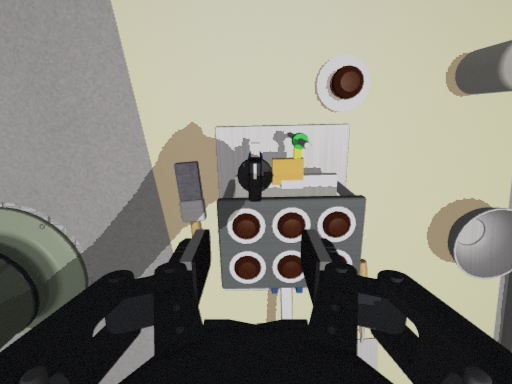

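The knob bar now lies across the stand, with its white line at about (256,165) pointing away from the mould, so it is unlocked. On the way to the pad I take one tilted look to refine the collar height.

Converted, -0.2 m / 0.5 = -0.4, -0.16 m / 0.5 = -0.32, 0.5 rad / 6.2832 = 0.0796.

nudge_tcp(
  ticks=[
    [[0.05, -0.08, 0, 0, 0, 0.0159, 0], [0.03, -0.16, 0, 0, 0, 0.0318, 0], [0.0, -0.24, 0, 0, 0, 0.0477, 0], [0.0, -0.32, 0, 0, 0, 0.0637, 0], [0.0, -0.4, 0, 0, 0, 0.0796, 0]],
  ],
  force=30,
)

```text
clock: 7.5
position: [0.4632, -0.0344, 0.3325]
tool_rot: [3.141, -0.499, 1.432]
force: [1.1, 0.3, -1.2]
grip_width: 0.0002
finger_force: 0.0
```

nudge_tcp(
  ticks=[
    [[0.0, 0, 0, 0, 0, 0, 0], [0.0, 0, 0, 0, 0, 0, 0], [0.0, 0, 0, 0, 0, 0, 0]],
  ],
  force=30,
)

```text
clock: 7.88
position: [0.4636, -0.032, 0.3326]
tool_rot: [-3.14, -0.495, 1.433]
force: [-0.3, 0.8, 0.1]
grip_width: -0.0002
finger_force: 0.0
```

Run:
```python
from workcell import bot, cams, readout, job_done
from h import *
import pickle
s=readout.observe();print(s['position'],s['tool_rot'],s['qd'])
c=cams.calibration('wrist');im=cams.grab_frame('wrist');cv2.imwrite('pics/w4.png',im);pickle.dump(c,open('w4.pkl','wb'))
cs=cams.calibration('scene');g=proj(c,(.551,.191,.121));print(c['eye'],g)
def box(im,lo,hi,roi):
    w,s,_=cen(mask(im,lo,hi,roi));return np.array([s[0]+s[2]/2-.5,s[1]+s[3]/2-.5]),w,s
u,v=g.astype(int);roi=(u-30,max(v-25,0),u+30,v+25)
b,w,s=box(im,(45,120,40),(85,255,255),roi);print('green',b,w,s)
py,wy,sy=box(im,(24,140,60),(34,255,255),roi);print('yel',py,wy,sy)
y1=cen(mask(cv2.imread('pics/w1.png'),(24,140,90),(34,255,255),(205,95,225,110)))[0]
for n in('w1','w2','w3'):
    c1=pickle.load(open(n+'.pkl','rb'));I=cv2.imread(f'pics/{n}.png');q=proj(c1,(.551,.191,.121)).astype(int)
    b1,_,s1=box(I,(45,120,40),(85,255,255),(q[0]-25,q[1]-25,q[0]+25,q[1]+25));print(n,b1,s1,tri(c,b,c1,b1))
print(tri(c,b,cs,(355.2,200.65)),'yel',tri(c,wy,pickle.load(open('w1.pkl','rb')),y1))
cv2.imwrite('pics/crop4.png',cv2.resize(im[max(v-40,0):v+60,u-70:u+70],None,fx=5,fy=5,interpolation=2))
```

```text
[ 0.46358559 -0.03201531  0.33259988] [-3.140227  -0.4950685  1.4331936] [-0.00793064 -0.00604924  0.00253554 -0.00312602 -0.00212763  0.00182484
  0.00458805]
[ 0.46238434 -0.03775759  0.49221301] [293.22312281  89.54155218]
green [293.  90.] [292.92105263  90.14035088] [287  83  13  15 114]
yel [292. 105.] [291.625      105.03571429] [289 101   7   9  56]
w1 [200.5  99.5] [193  92  16  16 143] (array([0.55134236, 0.19177413, 0.11844757]), np.float64(0.00042244203346891224))
w2 [212.  125.5] [201 115  23  22 263] (array([0.550856  , 0.19156031, 0.11909681]), np.float64(0.0003380901097184216))
w3 [299.5 140.5] [292 133  16  16 134] (array([0.55107325, 0.19100963, 0.11982133]), np.float64(0.0004911132078712833))
(array([0.55061923, 0.19137697, 0.12030079]), np.float64(0.0011578830894215597)) yel (array([0.54873024, 0.17528148, 0.10408285]), np.float64(0.0011859510316268986))
```

View pics/crop4.png

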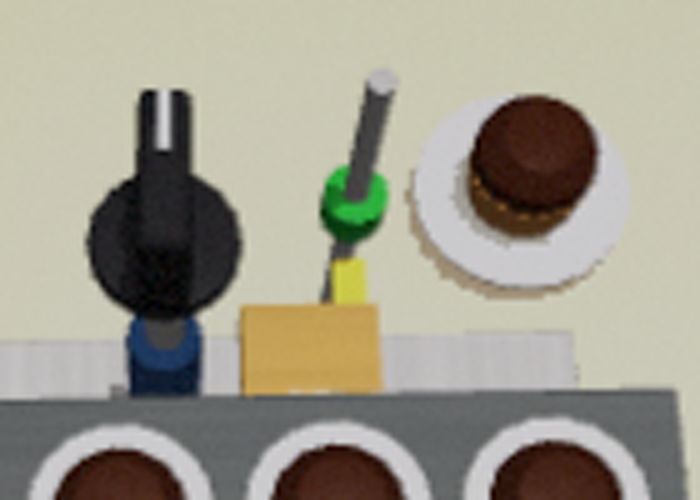

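The tilted view shows the rod top at (299.4,65.4), the green collar at (293,90), and the pointer just below it. The rod top is known to be 176 mm high, which gives a local reference for the collar.

Run:
```python
from workcell import bot, cams, readout, job_done
from h import *
import pickle
def onaxis(c,top,g):
    P=plane(c,*top,.176);e,d=ray(c,*g);t=np.dot(P[:2]-e[:2],d[:2])/np.dot(d[:2],d[:2]);q=e+t*d;return P,q,np.linalg.norm(q[:2]-P[:2])
c4=pickle.load(open('w4.pkl','rb'));print(onaxis(c4,(299.2,65.2),(293,90)))
S=cv2.imread('pics/scene0.png');print(onaxis(cams.calibration('scene'),(320+217/5.71*1-.3,155+189/5.71),(355.2,200.65)))
s=readout.observe();print(cams.calibration('scene')['eye'])
p=s['position'];R=Ro.from_euler('xyz',s['tool_rot']).as_matrix();print(R.T@(np.array([.4895,-.216,.24])-p))
```

```text
(array([0.5514079 , 0.19081386, 0.176     ]), array([0.55083114, 0.19103682, 0.11978972]), np.float64(0.0006183630825383261))
(array([0.55599778, 0.18997827, 0.176     ]), array([0.5561547 , 0.19091124, 0.1256305 ]), np.float64(0.0009460758895994164))
[1.39579141 0.04968564 0.87308721]
[-0.20129474  0.0507765  -0.00335565]
```

Converted, -0.205 m / 0.5 = -0.41, 0.051 m / 0.5 = 0.102, -0.495 rad / 6.2832 = -0.0788.

nudge_tcp(
  ticks=[
    [[0.0, -0.08, 0.02, -0.002, 0, -0.0159, 0], [0.0, -0.16, 0.04, -0.002, 0, -0.0318, 0], [0.0, -0.24, 0.06, -0.004, 0, -0.0477, 0], [0.0, -0.32, 0.08, -0.006, 0, -0.0637, 0], [0.0, -0.41, 0.102, -0.006, 0, -0.0788, 0]],
  ],
  force=40,
)

```text
clock: 8.55
position: [0.4899, -0.2203, 0.2379]
tool_rot: [3.141, 0.003, 1.434]
force: [-0.3, 0.1, -0.6]
grip_width: -0.0002
finger_force: 0.0
```

nudge_tcp(
  ticks=[
    [[0.0, 0, 0, 0, 0, 0, 0], [0.0, 0, 0, 0, 0, 0, 0], [0.0, 0, 0, 0, 0, 0, 0]],
  ],
  force=40,
)

```text
clock: 8.93
position: [0.489, -0.2199, 0.2384]
tool_rot: [-3.141, -0.001, 1.432]
force: [-0.7, 0.2, -0.2]
grip_width: 0.0001
finger_force: 0.0
```

```bash
python3 -c "
from workcell import bot, cams, readout, job_done
s=readout.observe();print(s['position'],s['tool_rot'],s['qpos'],s['force'])"
```

```text
[ 0.48903969 -0.21988689  0.23841998] [-3.14148431e+00 -9.22914800e-04  1.43190481e+00] [ 0.86602015  0.45751305 -0.74842226  1.79886239  0.35801795  1.02608818
 -0.15903501] [-0.71027469  0.18273799 -0.1786973 ]
```

nudge_tcp(
  ticks=[
    [[0.0, 0, 0, 0.06, 0, 0, 0], [0.0, 0, 0, 0.11, 0, 0, 0], [0.0, 0, 0, 0.15, 0, 0, 0], [0.0, 0, 0, 0.164, 0, 0, 0], [0.0, 0, 0, 0.18, 0, 0, 0]],
  ],
  force=40,
)

```text
clock: 9.55
position: [0.4891, -0.2208, 0.1483]
tool_rot: [3.141, -0.0, 1.431]
force: [-0.6, -2.1, 3.8]
grip_width: 0.0001
finger_force: 1.6
```

nudge_tcp(
  ticks=[
    [[0.0, 0, 0, 0.016, 0, 0, 0], [0.0, 0, 0, 0.032, 0, 0, 0], [0.0, 0, 0, 0.05, 0, 0, 0], [0.0, 0, 0, 0.066, 0, 0, 0], [0.0, 0, 0, 0.07, 0, 0, 0]],
  ],
  force=40,
)

```text
clock: 10.18
position: [0.4887, -0.2208, 0.1125]
tool_rot: [-3.141, -0.0, 1.431]
force: [-0.7, -2.4, 5.6]
grip_width: 0.0002
finger_force: 2.8
```

nudge_tcp(
  ticks=[
    [[0.0, 0, 0, 0, 0, 0, 0], [0.0, 0, 0, 0, 0, 0, 0], [0.0, 0, 0, 0, 0, 0, 0]],
  ],
  force=40,
)

```text
clock: 10.55
position: [0.4887, -0.2207, 0.113]
tool_rot: [-3.141, -0.0, 1.431]
force: [-0.8, -1.5, 5.9]
grip_width: -0.0003
finger_force: 2.7
```

Create look.py:
```python
import sys
from workcell import bot, cams, readout, job_done
from h import *
import pickle
n=sys.argv[1];s=readout.observe();print(s['position'],s['force'])
z=s['position'][2];from scipy.optimize import brentq
a=brentq(lambda a:.085+.2*np.sin(a)+.0093*np.cos(a)-z,-.3,.4);print('lift est',.08*(.3-a))
ims={k:cams.grab_frame(k) for k in('scene','top')}
for k in ims: cv2.imwrite(f'pics/{n}_{k}.png',ims[k])
S=ims['scene'];S0=cv2.imread('pics/scene0.png');cs=cams.calibration('scene')
for I in(S0,S):
    g,sg,_=cen(mask(I,(45,120,40),(85,255,255),(345,190,365,212)));y,sy,_=cen(mask(I,(24,130,80),(34,255,255),(340,190,356,212)));print('g',g,'y',y,sy)
ax=np.array([.5510,.1912]);print('proj pointer rest/level',proj(cs,(.549,.174,.103)),proj(cs,(.549,.174,.120)))
# plate corner shift: cake motion by correlation
d=lambda I:np.float32(cv2.cvtColor(I[165:215,290:335],cv2.COLOR_BGR2GRAY))
cv2.imwrite(f'pics/{n}_crop.png',np.hstack([cv2.resize(I[180:225,325:370],(400,400),interpolation=2) for I in(S0,S)]))
```

```bash
python3 look.py p1
```

```text
[ 0.48874576 -0.22074436  0.11296124] [-0.77087793 -1.4509103   5.91467009]
lift est 0.016508260659725934
g [355.19230769 200.65384615] y [347.92857143 203.71428571] [346 202   5   4  14]
g [355.19230769 200.65384615] y [349.07692308 199.61538462] [347 198   5   4  13]
proj pointer rest/level [348.39928198 203.85236846] [349.24477257 199.8433    ]
```

View pics/p1_crop.png

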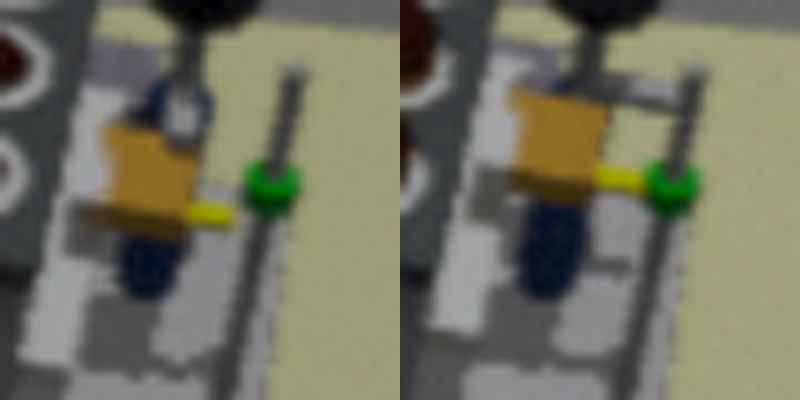

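The pointer is level with the collar in the scene view: the pointer line runs into the collar's centre, and its 4.1 px rise is about 17 mm, as needed. The push is steady at about 6 N, so I hand in.

```bash
python3 -c "
from workcell import bot, cams, readout, job_done
print(job_done())"
```

```text
the job is handed in; nothing more can be done
None
```

I turned the lock knob to its stop, then pressed the red handle until the pointer was level with the green collar (within about 1 mm by my measurements), and handed the job in at about 10.7 s with the gripper still holding it there at about 6 N.

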